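# Snap the lid of the larger clip box shut

## Task

Two plastic clip boxes stand on the bench with their snap tabs raised. Close the larger one, which has a tab on each of its four sides: press its tabs down one after another until all four are fully home and lie level with the lid. The smaller box with two tabs is still to be filled, so leave its tabs up.

Things in the scene. Friction and masses are not known exactly. Their poses are not given: they have to be found in the camera images.
- big_box: Larger clip box: grey plastic, white lid, 156 (x, long) x 126 (y) mm over its rim, fixed to the bench. Origin: centre of its underside, on the bench; z up. Rim top 40, lid top 46 mm high. A grey snap tab hinged in the middle of each of the lid's four sides, 36 mm wide, 30 long, 5 thick, free end outward: at first raised 23 to 34 degrees (outer edge 59 to 64 mm high), level with its top 47.5 mm high when snapped in.
- small_box: Smaller clip box of the same make, to stay open: 116 (x, long) x 80 (y) mm over its rim, fixed to the bench, lid top 34 mm high, with two raised tabs of the same size on its short ends only (outer edges 52 mm high). Origin: centre of its underside, on the bench; z up.
- big_tab_px (a joint): Hinge angle of the larger box's tab on its +x side, rad: 0 = fully raised (starts between 0 and 0.2), 0.60 = snapped in, level. Good place to press: x=+71, y=0 mm in the box's frame, 22 mm out from the tab's hinge, straight down. It goes down stiffly (about 5 N there) and stays where it is left, so it must be pressed all the way; once home it is a hard stop.
- big_tab_py (a joint): Hinge angle of the larger box's tab on its +y side, rad: 0 = fully raised (starts between 0 and 0.2), 0.60 = snapped in, level. Good place to press: x=0, y=+56 mm in the box's frame, 22 mm out from the tab's hinge, straight down. It goes down stiffly (about 5 N there) and stays where it is left, so it must be pressed all the way; once home it is a hard stop.
- big_tab_nx (a joint): Hinge angle of the larger box's tab on its -x side, rad: 0 = fully raised (starts between 0 and 0.2), 0.60 = snapped in, level. Good place to press: x=-71, y=0 mm in the box's frame, 22 mm out from the tab's hinge, straight down. It goes down stiffly (about 5 N there) and stays where it is left, so it must be pressed all the way; once home it is a hard stop.
- big_tab_ny (a joint): Hinge angle of the larger box's tab on its -y side, rad: 0 = fully raised (starts between 0 and 0.2), 0.60 = snapped in, level. Good place to press: x=0, y=-56 mm in the box's frame, 22 mm out from the tab's hinge, straight down. It goes down stiffly (about 5 N there) and stays where it is left, so it must be pressed all the way; once home it is a hard stop.
- small_tab_px (a joint): Hinge angle of the smaller box's tab on its +x side, rad: 0 = raised (start), 0.60 = snapped in. To stay raised.
- small_tab_nx (a joint): Hinge angle of the smaller box's tab on its -x side, rad: 0 = raised (start), 0.60 = snapped in. To stay raised.

How it is judged:
By the outcome, as a careful person would: the job done as asked, in the order asked, and still so for the second after the job is handed in, with the robot touching nothing.
It also fails if it takes over 35 s, if anything falls off the work surface, if the arm or the gripper's body presses on something with over 40 N, if the wrist force passes 120 N, or if a joint passes its speed limit or range.

## Robot

A 6-joint arm with a two-finger parallel gripper is mounted at the origin on the work surface; the furniture and walls round the work are solid. World frame = base frame: x ahead of the robot, y to its left, z up, the work surface at z = 0. Lengths are in mm, angles in rad, forces in N, time in s.
With the tool pointing down it reaches from about 275 to 1000 mm from the base axis. Payload 8.4 kg.
Tool frame: the origin (TCP) lies on the centre line of the jaws, within the pads' length; the fingertips stand r.tip_reach ahead of it and the grasp point (between the pads) lies 3 mm ahead of it (r.tip_reach is the distance from the TCP to the fingertips, in mm); z points along the fingers, y is the direction in which the jaws open and shut (so a half turn about z gives the same grasp; the last joint's range is limited). The gripper opens to 85 mm and grips with 20 to 120 N. Pads are 22 mm wide; open, the fingers measure 114 mm over their backs; the gripper's body (76 mm by 85 mm) begins 54 mm behind the grasp point. The pads swing forward as they close: fully open they stand 13 mm farther back than shut.
Start: joints at [-1.132, 0.353, 1.633, -0, 1.155, -0.002], TCP at [266.663, -565.26, 253.281] pointing down, gripper open.
Joint ranges: [-2.63, 2.63], [-0.92, 2.1], [0.06, 2.66], [-1.3, 4.44], [0, 2.69], [-3.02, 3.02]. Speed limits (rad/s): [2.22, 2.22, 2.79, 3.14, 3.14, 3.14].

## Interface

Orientations are given as [roll, pitch, yaw] about the fixed x, y, z axes, in that order (R = Rz(yaw) Ry(pitch) Rx(roll)).
In Python, from rig import sense, optics, r, nets gives the robot as it stands. The module is installed in compiled form; this text tells all that it offers.
- The arm moves only by the tool carry_out, never from a script. Its argument "increments" is a list that holds one entry, the list of rows, each a list of 6 numbers: the shift along the tool's x, y, z normalised to -1 to 1, where 1 is 40 cm, then the turn, a rotation vector about the tool's x, y, z normalised to -1 to 1, where 1 is 60 degrees. A call has 1 to 5 rows; each row is the pose to reach, as a shift and turn from the pose commanded when the call began, along the tool's axes at that moment; what a row does not reach only later rows make up. A row lasts 1/12 s, in which the tool goes at most 41.7 mm and 7.16 degrees, less where a joint would pass 70% of its speed; a pose out of reach is approached as far as the arm can. A call with a number of a shift or a turn outside -1 to 1 is refused whole. A call with a gripper value outside its range is refused whole. "hand" is the closure, from 0 (fully open) to 1 (shut), set as the call begins (left out, the last holds). The fingers move at their own pace and stop on an object; "squeeze" is the grip in N (left out, the last holds). Time passes only in rows, so rows that repeat a pose let the fingers close. It gives the time, the measured TCP pose, the force and the opening at its end, in the units of the state.
- sense(): the state, without advancing time (a new reading comes with each control period).
- optics.grab_frame(name): name is "side" or "top"; returns a dict with "img" (420x560x3 uint8, red, green, blue), "range_z" (420x560 float32, mm along the optical axis (not along the pixel's ray), 0 where there is no reading), "fov_y" (degrees; the focal length in pixels is half the picture's height over the tangent of half this angle, whatever the lens; pixels are square), "cx", "cy" (the principal point, pixels), "R" (3x3) and "t" (3): a world point X has camera coordinates R X + t. Camera axes: x right, y down, z forward; pixel columns grow to the right and rows downward; lengths in mm; the calibration is good to about 2 mm. A picture is of the moment at which its call begins.
- r.sign_off(): hands the job in, once; it reports no verdict.
Trained networks look in the newest picture that a camera, given by its name, has taken for a name from the list of things; names that differ only in an ending like _2 or _b are one class to them, and where a whole thing is asked for, a point or a joint stands for the part that bears it (a point fixed in the world has none). Each returns a list of dicts, best first, with "confidence" (0 to 1); they miss things now and then, are a little off and sometimes report something else, mostly with a low value. They report only what shows in the picture. A call takes as long as a camera call.
- nets.trace(target, camera): "mask" (420x560 bool, what is visible of it).
- nets.tip_of(target, camera): "point" ([x, y, z] in mm, in world coordinates, good to about 4 mm: a listed point, or the origin of a listed thing).
The state is a dict: "clock": time; "qpos": joint angles; "qvel": joint speeds; "joint_efforts": joint torques, N m; "eef_pos": TCP position; "tcp_rot": TCP orientation; "contact_force": force on the tool from outside, world axes, zero at the start; "wrist_torque": the same for the moment, N m; "opening": opening from 0.0 (shut) to 1.0 (fully open).
Only numpy, scipy, OpenCV 4.12 (cv2) and the standard library are available. Lean on these libraries where they do the work, as an engineer would, in place of code of your own. Each camera call takes 0.05 s, during which the arm holds its last target.

## Working session

There is one attempt and no reset: what is moved stays moved. The work goes in short steps, Python scripts to look and compute and a tool call to move; the robot and the scene stay as the last step left them, time stands still between calls to the robot, and variables do not carry over. Pictures are saved under pics/ and viewed, and the job is handed in when it is done.

Besides the shell and the picture viewer there is one more tool, called after "Request:" as name([rows], argument=value, ...), one row to a line, values as JSON. carry_out: Moves the arm, as the interface text tells. Its arguments: {"type":"object","properties":{"increments":{"type":"array","items":{"type":"array","items":{"type":"array","items":{"type":"number","minimum":-1,"maximum":1}}}},"hand":{"type":"number"},"squeeze":{"type":"number"}},"required":["increments"]}

```bash
mkdir -p pics; cat > h.py <<'E'
import numpy as np, cv2
from rig import sense, optics, r, nets
def px2w(f,u,v,z=None):
    h=f['img'].shape[0]; fl=h/2/np.tan(np.radians(f['fov_y'])/2)
    d=f['range_z'][v,u] if z is None else z
    c=np.stack([(u-f['cx'])/fl*d,(v-f['cy'])/fl*d,d*np.ones_like(u,float)],-1)
    return (c-np.array(f['t']))@np.array(f['R'])
E
python3 - <<'E'
from h import *
print(sense(), r.tip_reach)
for n in ('top','side'):
    f=optics.grab_frame(n); cv2.imwrite(f'pics/{n}0.png',f['img'][:,:,::-1])
    print(n,f['fov_y'],f['R'],f['t'])
    for t in ['big_box','small_box','big_tab_px','big_tab_py','big_tab_nx','big_tab_ny']:
        print(t,[(np.round(d['point'],1),round(d['confidence'],2)) for d in nets.tip_of(t,n)][:4])
E
```

```text
{'clock': 0.0, 'qpos': array([-1.13242693e+00,  3.53657905e-01,  1.63435498e+00, -8.35581574e-05,
        1.15545045e+00, -2.39715167e-03]), 'qvel': array([ 8.70812060e-05, -1.53691457e-04,  1.28568203e-04,  3.70488810e-04,
        3.89842228e-05, -1.97059128e-03]), 'joint_efforts': array([ 1.03381437e-01, -6.06510043e+01, -3.46070445e+01,  4.04647028e-02,
       -1.66049358e-01, -4.87042053e-03]), 'eef_pos': array([ 266.3477012 , -564.68376816,  252.46124565]), 'tcp_rot': array([-3.13972180e+00,  7.19060562e-05,  4.40800408e-01]), 'contact_force': array([ 0.3013554 , -0.52018004, -0.83379826]), 'wrist_torque': array([ 0.01622766,  0.0552109 , -0.04076796]), 'opening': 0.9950607781195758} 22.0
top 45.736363983017746 [[ 0.02368361 -0.99876738  0.04362126]
 [-0.98335378 -0.03113655 -0.17901358]
 [ 0.18015113 -0.03865544 -0.9828791 ]] [215.17562877 527.84031036 836.34718826]
big_box [(array([420. , 316. ,  -2.3]), 0.71)]
small_box [(array([594.7, 179.7,   2.9]), 0.78)]Traceback (most recent call last):
  File "<stdin>", line 7, in <module>
ValueError: it knows: big_box, small_box
```

```bash
python3 - <<'E'
from h import *
for n in ('top','side'):
    f=optics.grab_frame(n); cv2.imwrite(f'pics/{n}1.png',f['img'][:,:,::-1])
    np.savez(f'{n}1.npz',**{k:np.array(v) for k,v in f.items()})
    for t in ['big_box','small_box']:
        print(n,t,[(np.round(d['point'],1),round(d['confidence'],2)) for d in nets.tip_of(t,n)][:4])
        m=nets.trace(t,n)
        if m:
            np.save(f'{n}_{t}.npy',m[0]['mask'])
            v,u=np.nonzero(m[0]['mask']&(f['range_z']>0)); P=px2w(f,u,v)
            print(m[0]['confidence'],len(P),P.min(0),P.max(0))
            L=P[:,2]
            for lo,hi in ((28,36),(36,42),(43,50),(51,70)):
                Q=P[(L>lo)&(L<hi)]
                if len(Q)>20:
                    rc=cv2.minAreaRect(Q[:,:2].astype(np.float32)); print(lo,hi,len(Q),Q.mean(0),rc)
E
```

```text
top big_box [(array([ 4.251e+02,  3.155e+02, -1.000e-01]), 0.55)]
0.73 6610 [358.9672299  233.4330378   -3.20085125] [491.11265541 401.49815939  66.45767345]
36 42 530 [417.57263235 308.76866203  39.72784414] ((424.4283142089844, 312.8463439941406), (125.90373229980469, 155.96389770507812), 2.9285080432891846)
43 50 4740 [423.45879762 313.18366173  46.28995939] ((423.93609619140625, 312.99835205078125), (121.73021697998047, 152.45169067382812), 3.643181085586548)
51 70 1077 [424.17608085 314.0153688   57.03125102] ((424.0806579589844, 313.10369873046875), (142.3165283203125, 116.00495910644531), 57.08098602294922)
top small_box [(array([5.938e+02, 1.794e+02, 5.000e-01]), 0.69)]
0.95 2687 [550.42780476 120.93463017  -2.50198433] [643.94547289 241.43172116  56.11741872]
28 36 1665 [590.90744683 182.14440199  33.48498709] ((593.525390625, 181.37704467773438), (79.9644775390625, 115.74977111816406), 3.799703359603882)
36 42 488 [594.61378954 181.07342253  37.75010511] ((592.57763671875, 182.32699584960938), (72.8530044555664, 106.63424682617188), 2.038832664489746)
43 50 247 [593.2301673
[... 794 characters left out ...]
] ((424.55706787109375, 317.91290283203125), (114.9472427368164, 138.6558074951172), 38.94875717163086)
side small_box [(array([589.2, 182.6,  -2.9]), 0.94)]
0.78 1320 [550.38590523  89.41985293   0.98095973] [631.76794891 244.96777328  51.75826956]
28 36 659 [591.11273922 189.60580591  32.8846087 ] ((592.78662109375, 186.7799072265625), (78.18746185302734, 113.20066833496094), 3.4970927238464355)
36 42 82 [593.68606388 157.47146387  38.92136679] ((593.4631958007812, 186.96539306640625), (36.45498275756836, 93.6156005859375), 3.7573349475860596)
43 50 138 [593.58661387 176.33495334  46.82505473] ((593.2721557617188, 183.89404296875), (35.1931266784668, 109.28572082519531), 3.343724012374878)
```

View pics/top0.png

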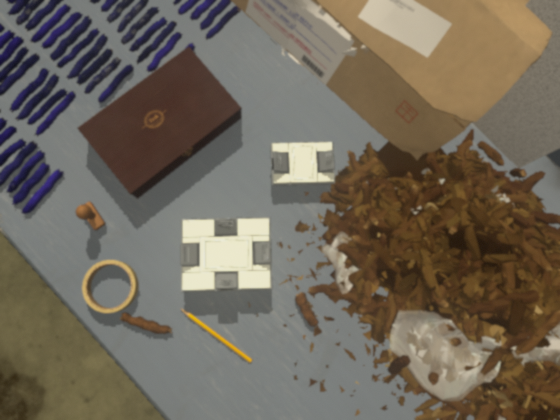

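```bash
sleep 1; ls pics
```

```text
side1.png
top0.png
top1.png
```

View pics/side1.png

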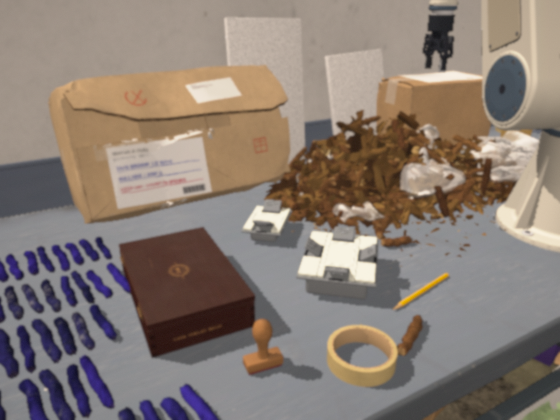

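```bash
python3 - <<'E'
from h import *
for n in ('top','side'):
    f=dict(np.load(f'{n}1.npz')); v,u=np.nonzero(f['range_z']>0); P=px2w(f,u,v)
    print(n,'max z on 100mm grid, rows x, cols y')
    ys=range(-600,600,100); print(list(ys))
    for x in range(100,900,100):
        print(x,[ (lambda q:int(q.max()) if len(q)>5 else None)(P[(P[:,0]>=x)&(P[:,0]<x+100)&(P[:,1]>=y)&(P[:,1]<y+100),2]) for y in ys])
    # tab angle: points above 50 per tab
f=dict(np.load('top1.npz')); m=np.load('top_big_box.npy'); v,u=np.nonzero(m&(f['range_z']>0)); P=px2w(f,u,v)
a=np.radians(3.3); c=np.array([424.2,313.0]); ex=np.array([-np.sin(a),np.cos(a)]); ey=-np.array([np.cos(a),np.sin(a)])
q=np.c_[(P[:,:2]-c)@ex,(P[:,:2]-c)@ey]
for nm,al,w in (('px',q[:,0],q[:,1]),('nx',-q[:,0],q[:,1]),('py',q[:,1],q[:,0]),('ny',-q[:,1],q[:,0])):
    s=(P[:,2]>49)&(al>30)&(abs(w)<25)
    g=f['img'][v[s],u[s]].mean()
    print(nm,s.sum(),'across',np.percentile(w[s],[2,98]),'out',np.percentile(al[s],[2,98]),P[s,2].max(),'slope',np.degrees(np.arctan(np.polyfit(al[s],P[s,2],1)[0])))
E
```

```text
top max z on 100mm grid, rows x, cols y
[-600, -500, -400, -300, -200, -100, 0, 100, 200, 300, 400, 500]
100 [None, None, None, 107, 95, 80, 11, 7, 4, 5, 4, None]
200 [None, None, None, 146, 152, 118, 87, 8, 11, 10, 19, 4]
300 [None, None, None, 149, 207, 161, 139, 55, 65, 66, 29, 28]
400 [None, None, 3, 123, 203, 203, 132, 75, 62, 65, 27, 76]
500 [None, None, 5, 81, 139, 155, 135, 66, 56, 59, 61, 62]
600 [None, None, 24, 194, 303, 304, 262, 78, 58, 61, 63, 61]
700 [None, None, None, None, 312, 308, 297, 267, 106, 60, 62, 58]
800 [None, None, None, None, None, None, None, 185, 178, 80, 19, 19]
side max z on 100mm grid, rows x, cols y
[-600, -500, -400, -300, -200, -100, 0, 100, 200, 300, 400, 500]
100 [240, 239, 223, 116, 108, 102, 438, 436, 1, 1, 0, None]
200 [443, 347, 239, 153, 152, 438, 438, 5, 7, 7, 17, 1]
300 [443, 238, 238, 140, 203, 186, 137, 54, 62, 63, 25, 25]
400 [443, 443, 252, 120, 200, 195, 131, 72, 61, 63, 25, 73]
500 [None, 443, 443, 65, 135, 151, 131, 60, 50, 56, 57, 57]
600 [None, None, 443, 443, 350, 299, 259, 79, 55, 57, 57, 57]
700 [None, None, None, 443, 443, 305, 305, 272, 104, 57, 57, 56]
800 [None, None, None, None, 443, 443, 304, 304, 281, 121, 16, 16]
px 344 across [-17.3239611   16.57984797] out [43.35755539 76.3061874 ] 62.027421418877445 slope 18.89744893595556
nx 335 across [-17.39061144  17.44144896] out [36.84615657 75.93598534] 62.5311379242845 slope 18.850936594631676
py 320 across [-17.1145683   16.73636138] out [33.14089458 58.87793157] 66.45767344800481 slope 30.04864017223309
ny 323 across [-17.39965026  16.99477351] out [33.83194088 59.26166692] 65.28141993648319 slope 30.08861109633681
```

Request:
carry_out([
  [[0,0,-0.1,0,0,-0.11],[0,0,-0.2,0,0,-0.22],[0,0,-0.225,0,0,-0.33],[0,0,-0.225,0,0,-0.44],[0,0,-0.225,0,0,-0.55]],
], hand=1, squeeze=40)

```text
clock: 1.07
eef_pos: [267.3, -566.3, 345.5]
tcp_rot: [3.138, 0.002, 1.023]
contact_force: [0.9, -0.8, 0.3]
opening: 0.299
```

```bash
cat >> h.py <<'E'
from scipy.spatial.transform import Rotation as Ro
def delta(p,yaw,verbose=True):
    s=sense(); R=Ro.from_euler('xyz',s['tcp_rot']); T=Ro.from_euler('xyz',[np.pi,0,yaw])
    d=R.inv().apply(np.array(p)-s['eef_pos'])/400
    w=np.degrees((R.inv()*T).as_rotvec())/60
    print('t',round(s['clock'],2),'pos',np.round(s['eef_pos'],1),'rot',np.round(s['tcp_rot'],3),'F',np.round(s['contact_force'],1),'open',round(s['opening'],2),'q',np.round(s['qpos'],2))
    print('delta',np.round(d,4),np.round(w,4))
A=np.radians(3.3); C=np.array([424.2,313.0]); EX=np.array([-np.sin(A),np.cos(A)]); EY=-np.array([np.cos(A),np.sin(A)])
PT={'px':C+71*EX,'nx':C-71*EX,'py':C+56*EY,'ny':C-56*EY}
YAW=np.pi/2+A
E
python3 -c "
from h import *
print(PT)
delta([*PT['nx'],200],YAW)"
```

```text
{'px': array([420.11295409, 383.88226898]), 'nx': array([428.28704591, 242.11773102]), 'py': array([368.29285827, 309.77641449]), 'ny': array([480.10714173, 316.22358551])}
t 1.07 pos [ 267.3 -566.3  345.5] rot [3.138e+00 2.000e-03 1.023e+00] F [ 0.9 -0.8  0.3] open 0.3 q [-1.13  0.28  1.53  0.    1.33 -0.58]
delta [ 1.9356 -0.7114  0.3561] [ 0.003   0.0035 -0.5786]
```

Request:
carry_out([
  [[0.096,-0.035,0,0,0,-0.11],[0.192,-0.07,0,0,0,-0.22],[0.288,-0.105,0,0,0,-0.33],[0.384,-0.14,0,0,0,-0.44],[0.48,-0.176,0,0,0,-0.57]],
])

```text
clock: 1.48
eef_pos: [308.3, -363.6, 343.7]
tcp_rot: [3.14, 0.001, 1.608]
contact_force: [1.6, 0.4, 0.4]
opening: -0.001
```

```bash
python3 -c "
from h import *
delta([*PT['nx'],150],YAW)"
```

```text
t 1.48 pos [ 308.3 -363.6  343.7] rot [3.140e+00 1.000e-03 1.608e+00] F [1.6 0.4 0.4] open -0.0 q [-0.87  0.03  1.83  0.    1.28 -0.91]
delta [1.503  0.3548 0.4826] [ 0.0015  0.0014 -0.0199]
```

Request:
carry_out([
  [[0.096,0.022,0,0,0,0],[0.192,0.044,0,0,0,0],[0.288,0.066,0,0,0,0],[0.384,0.088,0,0,0,0],[0.48,0.11,0,0,0,0]],
])

```text
clock: 1.9
eef_pos: [346.2, -170.2, 344.0]
tcp_rot: [3.139, 0.001, 1.602]
contact_force: [1.2, -0.0, -0.3]
opening: -0.003
```

Request:
carry_out([
  [[0.096,0.022,0,0,0,0],[0.192,0.044,0,0,0,0],[0.288,0.066,0,0,0,0],[0.384,0.088,0,0,0,0],[0.48,0.11,0,0,0,0]],
])

```text
clock: 2.32
eef_pos: [384.1, 23.8, 344.2]
tcp_rot: [3.138, -0.0, 1.603]
contact_force: [1.0, -0.4, 0.2]
opening: -0.0
```

```bash
python3 -c "
from h import *
delta([*PT['nx'],150],YAW)"
```

```text
t 2.32 pos [384.1  23.8 344.2] rot [ 3.138 -0.     1.603] F [ 1.  -0.4  0.2] open -0.0 q [ 0.06 -0.13  1.98  0.    1.29  0.03]
delta [0.542  0.1261 0.486 ] [ 0.0031 -0.0002 -0.0247]
```

Request:
carry_out([
  [[0.098,0.024,0,0,0,0],[0.19,0.046,0.03,0,0,0],[0.28,0.068,0.06,0,0,0],[0.37,0.09,0.09,0,0,-0.02],[0.46,0.108,0.13,0,0,-0.025]],
])

```text
clock: 2.73
eef_pos: [422.0, 209.7, 292.0]
tcp_rot: [3.138, -0.002, 1.63]
contact_force: [1.7, 0.2, 0.9]
opening: -0.005
```

Request:
carry_out([
  [[0.04,0.01,0.09,0,0,0],[0.065,0.015,0.18,0,0,0],[0.065,0.015,0.27,0,0,0],[0.065,0.015,0.35,0,0,0],[0.065,0.015,0.35,0,0,0]],
])

```text
clock: 3.15
eef_pos: [422.6, 232.2, 146.5]
tcp_rot: [-3.135, 0.003, 1.629]
contact_force: [-1.1, -1.9, 0.6]
opening: -0.001
```

Request:
carry_out([
  [[0,0,0,0,0,0],[0,0,0,0,0,0],[0,0,0,0,0,0]],
])

```text
clock: 3.4
eef_pos: [427.1, 234.0, 153.6]
tcp_rot: [3.138, -0.002, 1.628]
contact_force: [-0.5, -0.9, -0.2]
opening: -0.001
```

```bash
python3 -c "
from h import *
delta([*PT['nx'],72],YAW)"
```

```text
t 3.4 pos [427.1 234.  153.6] rot [ 3.138e+00 -2.000e-03  1.628e+00] F [-0.5 -0.9 -0.2] open -0.0 q [0.5  0.27 2.02 0.   0.85 0.44]
delta [0.0198 0.0035 0.2042] [ 0.0036 -0.0017  0.    ]
```

Request:
carry_out([
  [[0.02,0.003,0.05,0,0,0],[0.02,0.003,0.1,0,0,0],[0.02,0.003,0.125,0,0,0],[0.02,0.003,0.135,0,0,0],[0.02,0.003,0.14,0,0,0]],
])

```text
clock: 3.82
eef_pos: [426.5, 241.3, 95.8]
tcp_rot: [3.141, -0.0, 1.628]
contact_force: [0.6, -1.1, 0.8]
opening: 0.0
```

Request:
carry_out([
  [[0,0,0.008,0,0,0],[0,0,0.016,0,0,0],[0,0,0.024,0,0,0],[0,0,0.032,0,0,0],[0,0,0.04,0,0,0]],
])

```text
clock: 4.23
eef_pos: [426.4, 241.2, 79.4]
tcp_rot: [3.141, 0.0, 1.629]
contact_force: [1.0, -5.1, 7.0]
opening: -0.005
```

```bash
python3 -c "
from h import *
delta([*PT['nx'],69.5],YAW)"
```

```text
t 4.23 pos [426.4 241.2  79.4] rot [3.141 0.    1.629] F [ 1.  -5.1  7. ] open -0.0 q [ 0.51  0.4   2.05 -0.    0.69  0.45]
delta [0.0021 0.0048 0.0248] [0.0005 0.0002 0.0006]
```

Request:
carry_out([
  [[0,0,0.006,0,0,0],[0,0,0.012,0,0,0],[0,0,0.018,0,0,0],[0,0,0.024,0,0,0],[0,0,0.027,0,0,0]],
])

```text
clock: 4.65
eef_pos: [426.4, 241.2, 69.1]
tcp_rot: [3.141, 0.0, 1.629]
contact_force: [-5.3, -7.8, 35.7]
opening: -0.001
```

Request:
carry_out([
  [[0,0,0.003,0,0,0],[0,0,0.003,0,0,0]],
])

```text
clock: 4.82
eef_pos: [426.5, 241.2, 69.1]
tcp_rot: [3.141, 0.0, 1.629]
contact_force: [-6.3, -9.1, 33.8]
opening: 0.003
```

Request:
carry_out([
  [[0,0,-0.06,0,0,0],[0.02,0.015,-0.095,0,0,0],[0.09,0.07,-0.095,0,0,0],[0.15,0.12,-0.095,0,0,0],[0.18,0.145,-0.095,0,0,0]],
])

```text
clock: 5.23
eef_pos: [482.4, 319.6, 106.1]
tcp_rot: [3.138, -0.003, 1.629]
contact_force: [-0.1, -0.5, 0.0]
opening: 0.002
```

Request:
carry_out([
  [[0,0,0,0,0,0],[0,0,0.015,0,0,0],[0,0,0.03,0,0,0]],
])

```text
clock: 5.48
eef_pos: [478.8, 315.7, 92.4]
tcp_rot: [-3.14, 0.001, 1.629]
contact_force: [-0.7, 0.2, -0.4]
opening: 0.003
```

```bash
python3 -c "
from h import *
delta([*PT['ny'],69.0],YAW)"
```

```text
t 5.48 pos [478.8 315.7  92.4] rot [-3.140e+00  1.000e-03  1.629e+00] F [-0.7  0.2 -0.4] open 0.0 q [0.58 0.48 1.87 0.   0.8  0.52]
delta [0.0011 0.0033 0.0584] [-0.0012  0.0006  0.0003]
```

Request:
carry_out([
  [[0,0.003,0.008,0,0,0],[0,0.003,0.016,0,0,0],[0,0.003,0.024,0,0,0],[0,0.003,0.032,0,0,0],[0,0.003,0.038,0,0,0]],
])

```text
clock: 5.9
eef_pos: [482.5, 316.6, 78.6]
tcp_rot: [3.139, -0.001, 1.629]
contact_force: [4.2, -1.2, 6.9]
opening: 0.003
```

Request:
carry_out([
  [[0,0,0.006,0,0,0],[0,0,0.012,0,0,0],[0,0,0.018,0,0,0],[0,0,0.023,0,0,0],[0,0,0.023,0,0,0]],
])

```text
clock: 6.32
eef_pos: [481.9, 316.8, 69.5]
tcp_rot: [3.14, -0.001, 1.629]
contact_force: [5.0, -0.7, 6.8]
opening: -0.004
```

Not at the stop yet; press on.

Request:
carry_out([
  [[0,0,0.003,0,0,0],[0,0,0.006,0,0,0],[0,0,0.008,0,0,0],[0,0,0.008,0,0,0]],
])

```text
clock: 6.65
eef_pos: [482.0, 317.0, 69.0]
tcp_rot: [3.14, -0.001, 1.629]
contact_force: [-5.7, -7.5, 40.4]
opening: 0.0
```

Request:
carry_out([
  [[0,0,-0.06,0,0,0],[0.02,-0.015,-0.095,0,0,0],[0.09,-0.07,-0.095,0,0,0],[0.15,-0.12,-0.095,0,0,0],[0.176,-0.145,-0.095,0,0,0]],
])

```text
clock: 7.07
eef_pos: [416.6, 384.7, 103.4]
tcp_rot: [-3.14, 0.0, 1.629]
contact_force: [0.2, -0.7, -0.4]
opening: 0.004
```

Request:
carry_out([
  [[0,0,0,0,0,0],[0,0,0.015,0,0,0],[0,0,0.03,0,0,0],[0,0,0.03,0,0,0]],
])

```text
clock: 7.4
eef_pos: [418.9, 382.0, 89.9]
tcp_rot: [-3.14, 0.002, 1.628]
contact_force: [0.1, -1.2, 0.0]
opening: -0.001
```

```bash
python3 -c "
from h import *
delta([*PT['px'],69.0],YAW)"
```

```text
t 7.4 pos [418.9 382.   89.9] rot [-3.140e+00  2.000e-03  1.628e+00] F [ 0.1 -1.2  0. ] open -0.0 q [ 0.74  0.47  1.88 -0.    0.79  0.68]
delta [0.0045 0.0035 0.0523] [-0.0019  0.0017 -0.0005]
```

Request:
carry_out([
  [[0.004,0.003,0.008,0,0,0],[0.004,0.003,0.016,0,0,0],[0.004,0.003,0.024,0,0,0],[0.004,0.003,0.032,0,0,0],[0.004,0.003,0.04,0,0,0]],
])

```text
clock: 7.82
eef_pos: [421.0, 386.2, 76.1]
tcp_rot: [3.14, -0.002, 1.628]
contact_force: [-0.4, 3.2, 4.6]
opening: -0.001
```

Request:
carry_out([
  [[0,0,0.005,0,0,0],[0,0,0.01,0,0,0],[0,0,0.015,0,0,0],[0,0,0.019,0,0,0],[0,0,0.019,0,0,0]],
])

```text
clock: 8.23
eef_pos: [420.8, 385.7, 69.4]
tcp_rot: [3.14, -0.001, 1.629]
contact_force: [-1.3, 0.2, 16.8]
opening: 0.002
```

Request:
carry_out([
  [[0,0,0.003,0,0,0],[0,0,0.004,0,0,0],[0,0,0.004,0,0,0]],
])

```text
clock: 8.48
eef_pos: [420.9, 385.8, 69.2]
tcp_rot: [3.14, -0.001, 1.629]
contact_force: [-5.3, -4.4, 32.8]
opening: 0.001
```

Request:
carry_out([
  [[0,0,-0.06,0,0,0],[-0.02,-0.015,-0.095,0,0,0],[-0.09,-0.07,-0.095,0,0,0],[-0.15,-0.12,-0.095,0,0,0],[-0.182,-0.142,-0.095,0,0,0]],
])

```text
clock: 8.9
eef_pos: [364.2, 305.5, 103.6]
tcp_rot: [-3.137, 0.004, 1.629]
contact_force: [0.5, -1.1, -0.6]
opening: -0.002
```

Request:
carry_out([
  [[0,0,0,0,0,0],[0,0,0.015,0,0,0],[0,0,0.03,0,0,0],[0,0,0.03,0,0,0]],
])

```text
clock: 9.23
eef_pos: [367.8, 309.5, 91.2]
tcp_rot: [-3.141, 0.001, 1.629]
contact_force: [0.8, -0.2, 0.2]
opening: -0.0
```

```bash
python3 -c "
from h import *
delta([*PT['py'],69.0],YAW)"
```

```text
t 9.23 pos [367.8 309.5  91.2] rot [-3.141e+00  1.000e-03  1.629e+00] F [ 0.8 -0.2  0.2] open -0.0 q [ 0.7   0.37  2.07 -0.    0.71  0.64]
delta [0.0008 0.0012 0.0555] [-0.0008  0.0007  0.0005]
```

Request:
carry_out([
  [[0,0,0.008,0,0,0],[0,0,0.016,0,0,0],[0,0,0.024,0,0,0],[0,0,0.032,0,0,0],[0,0,0.04,0,0,0]],
])

```text
clock: 9.65
eef_pos: [367.2, 309.3, 76.1]
tcp_rot: [-3.14, 0.0, 1.629]
contact_force: [-2.2, 0.2, 4.6]
opening: -0.001
```

Request:
carry_out([
  [[0,0,0.005,0,0,0],[0,0,0.01,0,0,0],[0,0,0.015,0,0,0],[0,0,0.02,0,0,0],[0,0,0.02,0,0,0]],
])

```text
clock: 10.07
eef_pos: [367.7, 309.3, 69.3]
tcp_rot: [-3.141, 0.0, 1.629]
contact_force: [-6.1, -2.7, 18.6]
opening: 0.002
```

Request:
carry_out([
  [[0,0,0.003,0,0,0],[0,0,0.004,0,0,0],[0,0,0.004,0,0,0]],
])

```text
clock: 10.32
eef_pos: [367.8, 309.4, 69.0]
tcp_rot: [3.142, -0.0, 1.629]
contact_force: [-10.5, -7.2, 42.0]
opening: -0.004
```

Request:
carry_out([
  [[0,0,-0.08,0,0,0],[0,0,-0.18,0,0,0],[-0.1,0,-0.27,0,0,0],[-0.2,0,-0.36,0,0,0],[-0.3,0,-0.45,0,0,0]],
])

```text
clock: 10.73
eef_pos: [373.2, 215.7, 223.8]
tcp_rot: [3.141, -0.0, 1.63]
contact_force: [0.6, -0.2, 0.5]
opening: -0.001
```

Request:
carry_out([
  [[-0.1,0,-0.05,0,0,0],[-0.2,0,-0.1,0,0,0],[-0.3,0,-0.1,0,0,0],[-0.35,0,-0.1,0,0,0],[-0.35,0,-0.1,0,0,0]],
])

```text
clock: 11.15
eef_pos: [381.6, 73.2, 263.0]
tcp_rot: [3.14, 0.001, 1.626]
contact_force: [1.5, -0.2, 0.3]
opening: 0.0
```

```bash
python3 - <<'E'
from h import *
delta([300,200,300],YAW)
for n in ('top','side'):
    f=optics.grab_frame(n); cv2.imwrite(f'pics/{n}2.png',f['img'][:,:,::-1])
    v,u=np.nonzero(f['range_z']>0); P=px2w(f,u,v)
    d=P[:,:2]-C; a=d@EX; b=d@EY
    for nm,al,w in (('px',a,b),('nx',-a,b),('py',b,a),('ny',-b,a)):
        h=49 if 'x' in nm else 34
        s=(al>h+4)&(al<h+26)&(abs(w)<14)&(P[:,2]<150)
        print(n,nm,s.sum(),'z',np.percentile(P[s,2],[2,50,98]).round(1),'slope',np.degrees(np.arctan(np.polyfit(al[s],P[s,2],1)[0])).round(1))
    for t in ['small_box']:
        m=nets.trace(t,n)
        if m:
            v,u=np.nonzero(m[0]['mask']&(f['range_z']>0)); Q=px2w(f,u,v); print('small',np.percentile(Q[:,2],[50,98,100]), (Q[:,2]>43).sum())
E
```

```text
t 11.15 pos [381.6  73.2 263. ] rot [3.140e+00 1.000e-03 1.626e+00] F [ 1.5 -0.2  0.3] open 0.0 q [ 0.19 -0.04  2.09 -0.    1.09  0.13]
delta [ 0.3275 -0.186  -0.0932] [ 0.0019  0.0013 -0.0026]
top px 208 z [44.6 47.8 50.7] slope 1.5
top nx 210 z [44.8 47.6 50.5] slope 0.9
top py 224 z [44.5 47.5 51. ] slope 1.8
top ny 209 z [44.8 47.9 50.9] slope 0.9
small [34.77106532 51.77303483 54.46694398] 357
side px 443 z [-1.6 17.8 47.8] slope -56.8
side nx 84 z [45.4 46.9 47.9] slope 1.2
side py 106 z [45.2 46.7 48.3] slope 1.7
side ny 101 z [45.7 46.8 48.5] slope 0.8
small [32.98672568 50.14373957 51.78361639] 159
```

```bash
python3 -c "
import cv2,numpy as np
a=cv2.imread('pics/top2.png')[110:310,150:370];b=cv2.imread('pics/side2.png')[170:310,220:400]
cv2.imwrite('pics/c2.png',np.hstack([cv2.resize(a,(400,364)),cv2.resize(b,(400,364))]))"
```

```text
(no output)
```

View pics/c2.png

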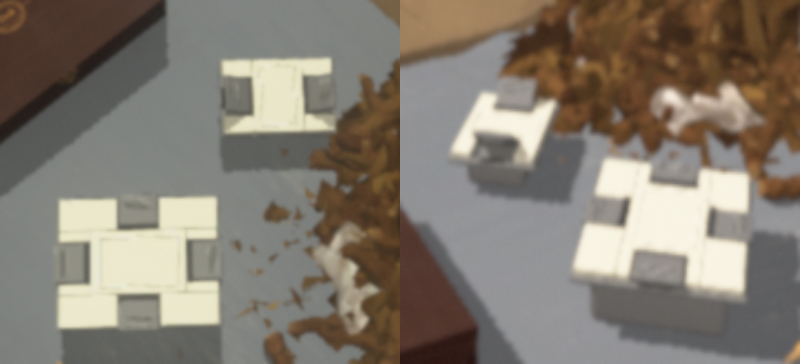

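The picture shows all four tabs on the big box lying flat, at crop pixels (138,211), (138,311), (72,263) and (205,260). Both small-box tabs are still up. All the heights fit home except the side camera's +x reading, which picked up the box's front wall.

```bash
python3 -c "
from h import *
print(r.sign_off())"
```

```text
the job is handed in; nothing more can be done
None
```

All four tabs on the larger box are pressed home, and I handed the job in with the arm lifted clear at about 11 s of the 35 s allowed. I pressed them one after another with the gripper shut: -x, -y, +x, then +y.

- **Hard stop:** every tab ended firmly against its stop at a TCP height of 69.0–69.2 mm, where 69.5 mm was expected. The readings there were 33–42 N.
- **Force:** the last press on -y read 40 N and the one on +y read 42 N. These were fingertip presses, so I took the 40 N limit on the arm and gripper body not to apply. The highest wrist reading I saw was about 44 N, against a limit of 120 N.
- **Top camera:** the tab tops measured 47.5–47.9 mm, where 47.5 mm is level. Fitted slopes were 1–2 degrees, which I put down to depth noise.
- **Side camera:** -x, +y and -y agreed, at about 46.8 mm. The +x reading was not usable because it picked up the box's front wall, so that tab rests on the top view, the picture and the stop force.
- **Smaller box:** I did not touch it. Its tabs are still raised, with outer edges at about 52 mm.

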